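# Unstack the condiment pots into their counter stands

### The arm

A 6-joint arm with a two-finger parallel gripper is mounted at the origin on a cart in front of the work surface, level with it; the furniture and walls round the work are solid. World frame = base frame: x ahead of the robot, y to its left, z up, the work surface at z = 0. Lengths are in m, angles in rad, forces in N, time in s.
With the tool pointing down it reaches from about 0.225 to 0.875 m from the base axis. Payload 3.4 kg.
Tool frame: the origin (TCP) lies midway between the tips of the shut fingers; the grasp point (between the pads) lies 19 mm behind it (bot.hold_point_z is the distance from the TCP to the grasp point, in m); z points along the fingers, y is the line along which they close (so a half turn about z gives the same grasp; the last joint's range is limited). The gripper opens to 85 mm and grips with 20 to 120 N. Pads are 22 mm wide; open, the fingers measure 114 mm over their backs; the gripper's body (76 mm by 85 mm) begins 54 mm behind the grasp point. The pads swing forward as they close: fully open they stand 13 mm farther back than shut.
Start: joints at [1.025, 0.276, 1.505, -0, 1.361, -0.121], TCP at [0.237, 0.524, 0.231] pointing down, gripper open.
Joint ranges: [-2.89, 2.89], [-0.75, 2.08], [0.22, 2.7], [-1.18, 4.32], [0.11, 2.71], [-2.7, 2.7]. Speed limits (rad/s): [2.57, 2.57, 3.14, 3.14, 3.14, 3.14].

### API

Orientations are given as a unit quaternion [w, x, y, z].
In Python, from bench import bot gives the robot as it stands. The module is installed in compiled form; this text tells all that it offers.
- The arm moves only by the tool step_arm, never from a script. Its argument "rows" is a list of rows, each an object of numbers: "tx", "ty", "tz": the shift along the tool's x, y, z in m; "wx", "wy", "wz": the turn, a rotation vector about the tool's x, y, z in degrees; "claw": the gripper command: -1 is fully open, 1 is shut, values between are in proportion. In form: [{"tx": .., "ty": .., "tz": .., "wx": .., "wy": .., "wz": .., "claw": ..}, ...]. A call has exactly 10 rows; each row is the pose to reach, as a shift and turn from the pose commanded when the call began, along the tool's axes at that moment; what a row does not reach only later rows make up. A row lasts 1/8 s, in which the tool goes at most 62.5 mm and 10.7 degrees, less where a joint would pass 70% of its speed; a pose out of reach is approached as far as the arm can. A call with a gripper value outside its range is refused whole. The fingers move at their own pace and stop on an object; "force" is the grip in N (left out, the last holds). Time passes only in rows, so rows that repeat a pose let the fingers close, or fill a call up. It gives the time, the measured TCP pose, the force, the opening and the grip force at its end, in the units of the state.
- bot.read_state(): the state, without advancing time (a new reading comes with each control period).
- bot.camera(name): name is "scene" or "top" or "wrist"; returns a dict with "image" (420x560x3 uint8, blue, green, red), "vfov" (degrees; the focal length in pixels is half the picture's height over the tangent of half this angle, whatever the lens; pixels are square), "cx", "cy" (the principal point, pixels), "dist_coeffs" ([k1, k2, p1, p2, k3] as OpenCV has them; the pictures are not rectified), "rvec" (rotation vector, rad) and "tvec" (3), from world to camera coordinates, as OpenCV has them; the wrist camera has in their place "T_tool_cam" (4x4, takes a point from camera to tool coordinates, whose origin is the TCP and whose axes are the flange's). Camera axes: x right, y down, z forward; pixel columns grow to the right and rows downward; lengths in m; the calibration is good to about 2 mm. A picture is of the moment at which its call begins: read the wrist's pose just before it. There is no depth.
- bot.sign_off(): hands the job in; it is judged then, once.
The state is a dict: "t": time; "joints": joint angles; "qvel": joint speeds; "joint_efforts": joint torques, N m; "position": TCP position; "eef_rot": TCP orientation; "ft_force": force on the tool from outside, world axes, zero at the start; "wrist_torque": the same for the moment, N m; "gripper_width": opening from 0.0 (shut) to 1.0 (fully open); "grip_force": force on a finger pad.
Only numpy, scipy, OpenCV 4.12 (cv2) and the standard library are available. Lean on these libraries where they do the work, as an engineer would, in place of code of your own. Each camera call takes 0.05 s, during which the arm holds its last target. There are 200 camera calls.

### The job

Set up the condiment station for service: the four lidded steel pots came out of the fridge stacked on one another. Take the stack apart and hang each pot, lid up, in the one stand whose round opening fits it, right down so that its rim rests level on the stand's top. Keep the pots upright on the way, set them down rather than letting them drop, and leave the two glass shakers beside the work where they stand.

Things in the scene. Friction and masses are not known exactly. Their poses are not given: they have to be found in the camera images.
- pot_a: the smallest of four lidded steel pots, 0.12 kg +-30%; starts on pot_b, top of the stack. Origin: centre of underside, z up. Body tapers from 23 mm across at the base to 34 mm at 42 mm height; rim 45 mm across at 42-46 mm; on it, fixed, a ribbed black lid 37 mm across at 46-63 mm: grip here. A 2 mm ring on the lid locates a pot stacked there, base at 63 mm.
- pot_b: the second smallest of four lidded steel pots, 0.18 kg +-30%; starts on pot_c. Origin: centre of underside, z up. Body tapers from 34 mm across at the base to 45 mm at 42 mm height; rim 56 mm across at 42-46 mm; on it, fixed, a ribbed black lid 48 mm across at 46-63 mm: grip here. A 2 mm ring on the lid locates a pot stacked there, base at 63 mm.
- pot_c: the second largest of four lidded steel pots, 0.25 kg +-30%; starts on pot_d. Origin: centre of underside, z up. Body tapers from 44 mm across at the base to 56 mm at 42 mm height; rim 67 mm across at 42-46 mm; on it, fixed, a ribbed black lid 59 mm across at 46-63 mm: grip here. A 2 mm ring on the lid locates a pot stacked there, base at 63 mm.
- pot_d: the largest of four lidded steel pots, 0.33 kg +-30%; starts lowest, on the worktop. Origin: centre of underside, z up. Body tapers from 55 mm across at the base to 67 mm at 42 mm height; rim 78 mm across at 42-46 mm; on it, fixed, a ribbed black lid 69 mm across at 46-63 mm: grip here. A 2 mm ring on the lid locates a pot stacked there, base at 63 mm.
- stand_a: the smallest pot's stand: steel bridge fixed to the worktop, top plate 67 x 67 mm, upper face 50 mm up, one round opening 38 mm across in its middle; walls on its +-y sides, low feet to 44 mm. Origin: on the worktop under the opening's centre, z up. pot_a hangs in it by its rim, underside 8 mm above the worktop; larger pots jam, smaller fall through.
- stand_b: the second smallest pot's stand: steel bridge fixed to the worktop, top plate 78 x 78 mm, upper face 50 mm up, one round opening 49 mm across in its middle; walls on its +-y sides, low feet to 50 mm. Origin: on the worktop under the opening's centre, z up. pot_b hangs in it by its rim, underside 8 mm above the worktop; larger pots jam, smaller fall through.
- stand_c: the second largest pot's stand: steel bridge fixed to the worktop, top plate 89 x 89 mm, upper face 50 mm up, one round opening 60 mm across in its middle; walls on its +-y sides, low feet to 55 mm. Origin: on the worktop under the opening's centre, z up. pot_c hangs in it by its rim, underside 8 mm above the worktop; larger pots jam, smaller fall through.
- stand_d: the largest pot's stand: steel bridge fixed to the worktop, top plate 100 x 100 mm, upper face 50 mm up, one round opening 71 mm across in its middle; walls on its +-y sides, low feet to 61 mm. Origin: on the worktop under the opening's centre, z up. pot_d hangs in it by its rim, underside 8 mm above the worktop; larger pots jam, smaller fall through.
- chili_shaker: bystander: glass shaker with steel cap, reddish flakes in it, 73 mm across, 119 mm high, left of the stands. Origin: centre of its underside. Not to be moved.
- cheese_shaker: bystander: like shaker with whitish filling, 73 mm across, 119 mm high, at the right. Origin: centre of its underside. Not to be moved.
There are look-alikes about, which are no part of the job. What is shaped like the pot_b but red is not meant.

How it is judged:
At the end, for the whole second after the job is handed in: Every pot hangs in its own stand: axis within 6 mm of the opening's centre, underside 4 to 11.5 mm above the worktop (8 mm when the rim rests on the plate), tilted less than 0.08 rad, at rest (horizontal distance between pot_a and stand_a below 0.006 m and z of pot_a in the frame of stand_a between 0.004 and 0.0115 m and angle between each of pot_a, pot_b, pot_c, pot_d's own z axis and vertical below 0.08 rad and linear speed of each of pot_a, pot_b, pot_c, pot_d below 0.02 m/s and horizontal distance between pot_b and stand_b below 0.006 m and z of pot_b in the frame of stand_b between 0.004 and 0.0115 m and horizontal distance between pot_c and stand_c below 0.006 m and z of pot_c in the frame of stand_c between 0.004 and 0.0115 m and horizontal distance between pot_d and stand_d below 0.006 m and z of pot_d in the frame of stand_d between 0.004 and 0.0115 m); the robot touches nothing.
It fails at once if a pot tipped by more than about 35 degrees (angle between any of pot_a, pot_b, pot_c, pot_d's own z axis and vertical above 0.6 rad).
It fails at once if a pot dropped: out of the fingers and faster than 0.8 m/s (a fall of over 3 cm) ((linear speed of pot_a above 0.8 m/s and contact force between the fingers and pot_a below 0.05 N) or (linear speed of pot_b above 0.8 m/s and contact force between the fingers and pot_b below 0.05 N) or (linear speed of pot_c above 0.8 m/s and contact force between the fingers and pot_c below 0.05 N) or (linear speed of pot_d above 0.8 m/s and contact force between the fingers and pot_d below 0.05 N)).
It fails at once if a shaker pushed over or away by more than 3 cm (distance of any of chili_shaker, cheese_shaker from where it was at the start of the episode above 0.03 m).
It also fails if it takes over 96 s, if anything falls off the work surface, if the arm or the gripper's body presses on something with over 40 N, if the wrist force passes 120 N, or if a joint passes its speed limit or range.

## Working session

There is one attempt and no reset: what is moved stays moved. The work goes in short steps, Python scripts to look and compute and a tool call to move; the robot and the scene stay as the last step left them, time stands still between calls to the robot, and variables do not carry over. Pictures are saved under pics/ and viewed, at most 16 in all, crops included, and the job is handed in when it is done.

Besides the shell and the picture viewer there is one more tool, called after ">>>" as name([rows], argument=value, ...), one row to a line, values as JSON. step_arm: Moves the arm, as the interface text tells. Its arguments: {"type":"object","properties":{"rows":{"type":"array"},"force":{"type":"number"}},"required":["rows"]}

```bash
mkdir -p pics; cat > h.py <<'E'
import numpy as np, cv2
from bench import bot
def cam(n):
    s=bot.read_state(); c=bot.camera(n); im=c["image"]; h,w=im.shape[:2]
    f=h/2/np.tan(np.radians(c["vfov"])/2)
    c["K"]=np.array([[f,0,c["cx"]],[0,f,c["cy"]],[0,0,1.]]); c["d"]=np.array(c["dist_coeffs"],float)
    if n=="wrist":
        q=s["eef_rot"]; from scipy.spatial.transform import Rotation as R
        T=np.eye(4); T[:3,:3]=R.from_quat([q[1],q[2],q[3],q[0]]).as_matrix(); T[:3,3]=s["position"]
        M=T@np.array(c["T_tool_cam"]); c["R"]=M[:3,:3].T; c["C"]=M[:3,3]
    else:
        c["R"]=cv2.Rodrigues(np.array(c["rvec"],float))[0]; c["C"]=-c["R"].T@np.array(c["tvec"],float).ravel()
    return c
def ray(c,uv):
    p=cv2.undistortPoints(np.array(uv,float).reshape(-1,1,2),c["K"],c["d"]).reshape(-1,2)
    return np.c_[p,np.ones(len(p))]@c["R"]
def onz(c,uv,z):
    r=ray(c,uv); return c["C"]+r*((z-c["C"][2])/r[:,2])[:,None]
def proj(c,P):
    rv=cv2.Rodrigues(c["R"])[0]; return cv2.projectPoints(np.array(P,float).reshape(-1,3),rv,-c["R"]@c["C"],c["K"],c["d"])[0].reshape(-1,2)
E
python3 - <<'E'
from h import *
for n in ("scene","top","wrist"):
    c=cam(n); cv2.imwrite(f"pics/{n}0.png",c["image"]); print(n,c["C"],c["R"][2],c["K"][0,0],c["d"])
print(bot.read_state(), bot.hold_point_z)
E
```

```text
scene [-0.29114049 -0.61264916  0.72100831] [ 0.67457564  0.54610904 -0.49670175] 381.5694454810188 [-0.0344281  0.         0.         0.         0.       ]
top [0.18324368 0.01808122 1.39315625] [ 2.79371688e-01  5.11856119e-04 -9.60182898e-01] 460.0911669592879 [-0.01389815  0.          0.          0.          0.        ]
wrist [0.17687962 0.55163959 0.37345428] [ 0.2351227  -0.10805301 -0.96594092] 306.67867664745506 [-0.06856862  0.          0.          0.          0.        ]
{'t': 0.15, 'joints': array([ 1.02500195e+00,  2.76435687e-01,  1.50585706e+00, -1.84349716e-05,
        1.36073873e+00, -1.20993916e-01]), 'qvel': array([ 0.00060332, -0.00252807, -0.00210802,  0.00180453, -0.00064873,
        0.00072233]), 'joint_efforts': array([ 1.12742327e-03, -4.17146516e+01, -2.46032917e+01,  4.35712957e-05,
        7.70466810e-03,  1.41923397e-05]), 'position': array([0.23676908, 0.52353114, 0.23064058]), 'eef_rot': array([-2.26911564e-04,  2.10804858e-01,  9.77527899e-01, -6.82747615e-04]), 'ft_force': array([ 0.32005699, -0.31454909,  0.66601865]), 'wrist_torque': array([-0.03211932,  0.0243865 , -0.00879737]), 'grip_force': 0.0, 'gripper_width': 0.9918099704981539} 0.0187
```

View pics/scene0.png

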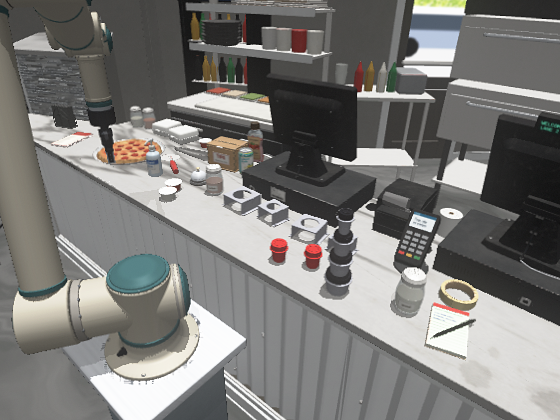

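View pics/top0.png

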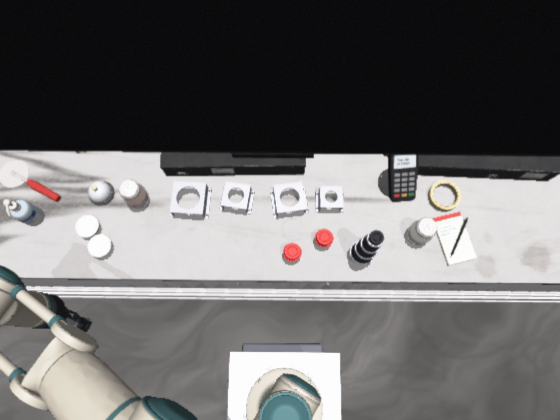

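The overhead view shows four stands in a row near row 197 (u≈190, 237, 290, 331), the stack near (362–376, 237–255), red decoys at (292,253) and (324,239), and shakers at (132,194) and (424,231). I'll enlarge this area to measure it.

```bash
python3 - <<'E'
from h import *
im=cv2.imread("pics/top0.png")
cr=im[165:275,160:440]
cv2.imwrite("pics/crop1.png",cv2.resize(cr,None,fx=2.85,fy=2.85,interpolation=cv2.INTER_CUBIC))
c=cam("top")
for n,uv in dict(sd=(190,197),sb=(237,195),sc=(290,197),sa=(331,197)).items(): print(n,onz(c,[uv],.05)[0])
for k,z in enumerate((.063,.126,.189,.252)): pass
print("potA top",onz(c,[(376,237)],.252)[0],"base guess",onz(c,[(363,255)],.03)[0])
print("shk",onz(c,[(424,231),(132,194)],.06))
E
```

```text
sd [0.60260584 0.29291671 0.05      ]
sb [0.61061179 0.14933438 0.05      ]
sc [ 0.60599416 -0.01303328  0.05      ]
sa [ 0.60739621 -0.13854037  0.05      ]
potA top [ 0.43846677 -0.22705574  0.252     ] base guess [ 0.43251915 -0.2330733   0.03      ]
shk [[ 0.50117963 -0.41245301  0.06      ]
 [ 0.60711159  0.46822047  0.06      ]]
```

View pics/crop1.png

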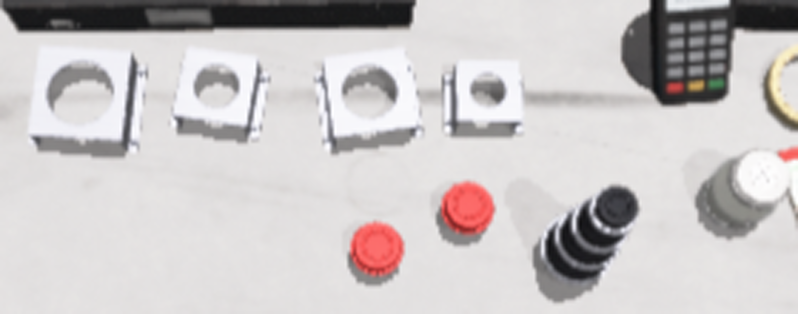

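>>> step_arm([
  {"tx": -0.045,"ty": -0.04,"tz": -0.03,"wz": -6,"claw": -1},
  {"tx": -0.09,"ty": -0.08,"tz": -0.06,"wz": -12,"claw": -1},
  {"tx": -0.135,"ty": -0.12,"tz": -0.09,"wz": -18,"claw": -1},
  {"tx": -0.18,"ty": -0.16,"tz": -0.12,"wz": -24,"claw": -1},
  {"tx": -0.225,"ty": -0.2,"tz": -0.12,"wz": -24.3,"claw": -1},
  {"tx": -0.27,"ty": -0.24,"tz": -0.12,"wz": -24.3,"claw": -1},
  {"tx": -0.315,"ty": -0.28,"tz": -0.12,"wz": -24.3,"claw": -1},
  {"tx": -0.345,"ty": -0.31,"tz": -0.12,"wz": -24.3,"claw": -1},
  {"tx": -0.363,"ty": -0.319,"tz": -0.12,"wz": -24.3,"claw": -1},
  {"tx": -0.363,"ty": -0.319,"tz": -0.12,"wz": -24.3,"claw": -1},
])

```text
$.rows[0]: bad value
```

```bash
python3 - <<'E'
from h import *
s=bot.read_state(); c=cam("wrist"); cv2.imwrite("pics/w1.png",c["image"])
np.savez("w1.npz",K=c["K"],d=c["d"],R=c["R"],C=c["C"])
print(s["position"],s["eef_rot"],s["t"],c["C"]); 
print(proj(c,[(.6026,.293,.05),(.6106,.149,.05),(.606,-.013,.05),(.6074,-.1385,.05),(.437,-.229,.252)]))
E
```

```text
[0.23683088 0.52361106 0.23076364] [-1.80154940e-04  2.10806657e-01  9.77527611e-01 -5.38542709e-04] 0.2 [0.17694844 0.55171076 0.37369015]
[[238.38134692 464.59916683]
 [162.07364398 488.05542258]
 [ 85.11761779 502.03166603]
 [ 37.45131915 509.40163364]
 [  8.84521911 432.08625427]]
```

View pics/w1.png

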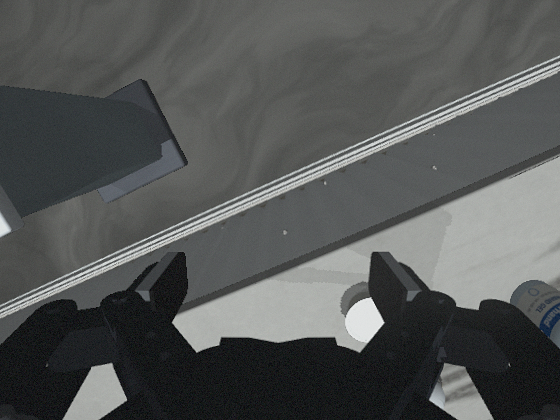

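The clear wrist view lies above row 250, so I'll hover with the camera just short of the stand row. The call was refused for missing fields, so I'll send full rows.

>>> step_arm([
  {"tx": -0.05,"ty": -0.03,"tz": -0.03,"wx": 0,"wy": 0,"wz": -6,"claw": -1},
  {"tx": -0.1,"ty": -0.06,"tz": -0.06,"wx": 0,"wy": 0,"wz": -12,"claw": -1},
  {"tx": -0.15,"ty": -0.09,"tz": -0.09,"wx": 0,"wy": 0,"wz": -18,"claw": -1},
  {"tx": -0.2,"ty": -0.12,"tz": -0.12,"wx": 0,"wy": 0,"wz": -24,"claw": -1},
  {"tx": -0.255,"ty": -0.15,"tz": -0.12,"wx": 0,"wy": 0,"wz": -24.3,"claw": -1},
  {"tx": -0.31,"ty": -0.18,"tz": -0.12,"wx": 0,"wy": 0,"wz": -24.3,"claw": -1},
  {"tx": -0.365,"ty": -0.215,"tz": -0.12,"wx": 0,"wy": 0,"wz": -24.3,"claw": -1},
  {"tx": -0.42,"ty": -0.245,"tz": -0.12,"wx": 0,"wy": 0,"wz": -24.3,"claw": -1},
  {"tx": -0.468,"ty": -0.275,"tz": -0.12,"wx": 0,"wy": 0,"wz": -24.3,"claw": -1},
  {"tx": -0.468,"ty": -0.275,"tz": -0.12,"wx": 0,"wy": 0,"wz": -24.3,"claw": -1},
])

```text
t: 1.5
position: [0.552, 0.0769, 0.3503]
eef_rot: [-0.0, 0.003, 1.0, -0.001]
ft_force: [-0.8, 0.7, 1.0]
gripper_width: 1.002
grip_force: 0.0
```

```bash
python3 - <<'E'
from h import *
s=bot.read_state(); c=cam("wrist"); cv2.imwrite("pics/w2.png",c["image"])
np.savez("w1.npz",K=c["K"],d=c["d"],R=c["R"],C=c["C"])
print(s["position"],s["eef_rot"],s["qvel"],s["joints"],s["t"],c["C"]); 
print(proj(c,[(.6026,.293,.05),(.6106,.149,.05),(.606,-.013,.05),(.6074,-.1385,.05),(.437,-.229,.252)]))
E
```

```text
[0.55197051 0.07689602 0.35025227] [-4.01092582e-04  2.94022363e-03  9.99995407e-01 -6.16786635e-04] [-0.04548423  0.01712388 -0.03464859  0.05251453  0.04524762 -0.08329855] [ 1.43718929e-02  2.07347405e-01  1.31104577e+00 -1.22123106e-03
  1.62402286e+00 -1.55060845e+00] 1.5 [0.48629196 0.07838561 0.49322291]
[[420.04705121 203.72909675]
 [325.4669906  209.3834148 ]
 [217.60960212 207.02379994]
 [136.04047754 208.35237251]
 [-85.25017842  78.14573761]]
```

View pics/w2.png

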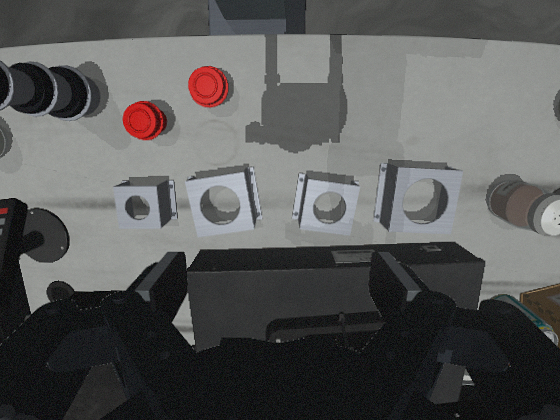

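The wrist view shows all four openings clearly: a (138,208), c (221,205), b (330,208), d (427,201). The stack is at left, around (30–80, 90). Now I'll fit the openings.

```bash
python3 - <<'E'
from h import *
c=dict(np.load("w1.npz")); im=cv2.imread("pics/w2.png"); g=cv2.cvtColor(im,cv2.COLOR_BGR2GRAY)
for n,(u,v),D in (("a",(138,208),38),("c",(221,205),60),("b",(330,208),49),("d",(427,201),71)):
    r=int(D*.35+26); x0,y0=max(u-r,0),v-r
    sub=cv2.resize(g[y0:v+r,x0:u+r],None,fx=4,fy=4,interpolation=cv2.INTER_CUBIC)
    for th in (150,165,180):
        m=(sub<th).astype(np.uint8)
        # component containing hole centre
        k,lab,st,_=cv2.connectedComponentsWithStats(m,connectivity=4)
        l=lab[(v-y0)*4,(u-x0)*4]
        if l==0: print(n,th,"bright"); continue
        ct=max(cv2.findContours((lab==l).astype(np.uint8),cv2.RETR_EXTERNAL,cv2.CHAIN_APPROX_NONE)[0],key=len)
        ct=cv2.convexHull(ct).reshape(-1,2)
        uv=(ct+.5)/4-.5+[x0,y0]
        P=onz(c,uv,.05)[:,:2].astype(np.float32)
        (e,ax,an)=cv2.fitEllipse(P*1000); (cc,rr)=cv2.minEnclosingCircle(P)
        print(n,th,np.round(e,1),np.round(ax,1),"circ",np.round(np.array(cc)*1000,1),round(2000*rr,1))
E
```

```text
a 150 [ 606.  -137.2] [40.5 40.8] circ [ 606.1 -137.3] 41.3Traceback (most recent call last):
  File "<stdin>", line 16, in <module>
cv2.error: OpenCV(4.12.0) /io/opencv/modules/imgproc/src/shapedescr.cpp:361: error: (-201:Incorrect size of input array) There should be at least 5 points to fit the ellipse in function 'fitEllipseNoDirect'
```

```bash
python3 - <<'E'
from h import *
c=dict(np.load("w1.npz")); im=cv2.imread("pics/w2.png"); g=cv2.cvtColor(im,cv2.COLOR_BGR2GRAY)
for n,(u,v),D in (("a",(138,208),38),("c",(221,205),60),("b",(330,208),49),("d",(427,201),71)):
    r=int(D*.35+26); x0,y0=max(u-r,0),v-r
    print(g[v-r:v+r:3,u])
    sub=cv2.resize(g[y0:v+r,x0:u+r],None,fx=4,fy=4,interpolation=cv2.INTER_CUBIC)
    for th in (140,150,160,170,175,180,185):
        m=(sub<th).astype(np.uint8)
        for ct in cv2.findContours(m,cv2.RETR_LIST,cv2.CHAIN_APPROX_NONE)[0]:
            ct=cv2.convexHull(ct).reshape(-1,2)
            if len(ct)<8: continue
            P=onz(c,(ct+.5)/4-.5+[x0,y0],.05)[:,:2].astype(np.float32)*1000
            (cc,rr)=cv2.minEnclosingCircle(P)
            if abs(2*rr-D)>6: continue
            e,ax,_=cv2.fitEllipse(P)
            print(n,th,np.round(e,1),np.round(ax,1),"circ",np.round(cc,1),round(2*rr,1))
E
```

```text
[152 156 159  93  94  94 163 165 164  81  76  67  59  69  79  77 148 139
 156 156 154 157 149 152 153 154]
a 140 [ 606.1 -137.2] [39.8 39.9] circ [ 606.  -137.2] 40.4
a 150 [658.9 -96.6] [20.7 33. ] circ [659.  -95.8] 33.0
a 150 [ 599.8 -184.7] [28.2 34.5] circ [ 600.1 -184.9] 34.3
a 150 [ 606.  -137.2] [40.5 40.8] circ [ 606.2 -137.3] 41.2
[155 156 146 135  96  95 183 184 184 165 144 155 154 150 139 133 135 145
  92  95  84 125 106 173 171 169 153 151 151 149 154  33]
c 140 [603.9 -10.2] [59.8 61.1] circ [603.7 -10.3] 61.3
c 140 [588.5 -91.6] [54.6 90.5] circ [596.2 -77.5] 61.2
c 150 [603.6 -10.2] [60.8 61.8] circ [603.7 -10.3] 61.9
c 160 [603.5 -10.1] [61.8 62.4] circ [603.5 -10. ] 62.8
c 170 [603.6 -10.1] [62.8 63.3] circ [603.4  -9.9] 63.9
[144 143 144  83  81  86 173 172 171 134 133 138 137 149 145 112  86  86
  79 118 164 166 158 141 139 138 136  58  34]
b 140 [608.3 154.7] [50.1 50.5] circ [608.2 154.7] 50.9
b 150 [608.1 154.7] [50.7 51.3] circ [608.  154.8] 51.6
b 160 [589.8 107.2] [11.7 69.2] circ [589.1 104.1] 53.0
b 170 [589.1 107. ] [12. 64.] circ [589.1 103.7] 52.1
b 175 [589.5 107.3] [10.  76.3] circ [589.3 103.9] 51.8
b 180 [590.3 106.4] [14.6 55.8] circ [589.5 103.9] 51.4
b 185 [586.2 107.7] [ 9.8 52.6] circ [587.2 105.4] 45.0
[155 152 150 154  92  93 158 156 156 134 141 155 151 155 152 143 140 142
 113  94  93  96  82  82  71 158 157 158 150 147 154  37  49  65]
d 140 [599.1 300.7] [72.8 72.9] circ [599.2 300.5] 73.6
```

>>> step_arm([
  {"tx": 0.02,"ty": -0.05,"tz": -0.01,"wx": 0,"wy": 0,"wz": 0,"claw": -1},
  {"tx": 0.04,"ty": -0.1,"tz": -0.01,"wx": 0,"wy": 0,"wz": 0,"claw": -1},
  {"tx": 0.06,"ty": -0.15,"tz": -0.01,"wx": 0,"wy": 0,"wz": 0,"claw": -1},
  {"tx": 0.08,"ty": -0.2,"tz": -0.01,"wx": 0,"wy": 0,"wz": 0,"claw": -1},
  {"tx": 0.1,"ty": -0.25,"tz": -0.01,"wx": 0,"wy": 0,"wz": 0,"claw": -1},
  {"tx": 0.11,"ty": -0.29,"tz": -0.01,"wx": 0,"wy": 0,"wz": 0,"claw": -1},
  {"tx": 0.114,"ty": -0.305,"tz": -0.01,"wx": 0,"wy": 0,"wz": 0,"claw": -1},
  {"tx": 0.114,"ty": -0.305,"tz": -0.01,"wx": 0,"wy": 0,"wz": 0,"claw": -1},
  {"tx": 0.114,"ty": -0.305,"tz": -0.01,"wx": 0,"wy": 0,"wz": 0,"claw": -1},
  {"tx": 0.114,"ty": -0.305,"tz": -0.01,"wx": 0,"wy": 0,"wz": 0,"claw": -1},
])

```text
t: 2.8
position: [0.4363, -0.223, 0.3614]
eef_rot: [0.0, -0.001, 1.0, 0.0]
ft_force: [-0.3, 0.7, 0.0]
gripper_width: 1.002
grip_force: 0.0
```

```bash
python3 - <<'E'
from h import *
s=bot.read_state(); c=cam("wrist"); cv2.imwrite("pics/w3.png",c["image"])
np.savez("w3.npz",K=c["K"],d=c["d"],R=c["R"],C=c["C"])
print(s["position"],s["eef_rot"],s["qvel"],s["t"],c["C"]); 
print(proj(c,[(.437,-.229,.252),(.437,-.229,.0)]))
E
```

```text
[ 0.43626356 -0.22302362  0.36137959] [ 1.56467968e-04 -7.05275026e-04  9.99999693e-01  3.04935457e-04] [-6.00253147e-03 -5.64249230e-04  8.29548502e-04 -4.70198106e-03
 -1.91612529e-03  8.58748882e-05] 2.8 [ 0.37042449 -0.22227484  0.50427745]
[[269.4320564  204.56949142]
 [273.29243645 165.51714529]]
```

View pics/w3.png

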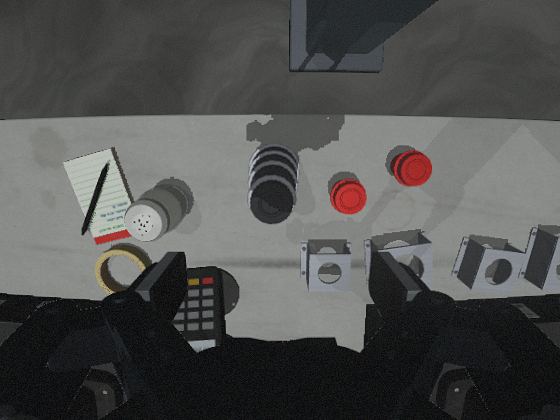

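The stack is seen almost end-on: pot_a's lid is centred near (272,203), with the others leaning up behind it to row 150. I'll refine that.

```bash
cat >> h.py <<'E'
def lid(c,g,uv,z,D,ths=(50,60,70,80,90,100)):
    u,v=uv; r=int(D/2/1000*c["K"][0,0]/(c["C"][2]-z)*1.6)
    x0,y0=u-r,v-r; sub=cv2.resize(g[y0:v+r,x0:u+r],None,fx=4,fy=4,interpolation=cv2.INTER_CUBIC)
    for th in ths:
        for ct in cv2.findContours((sub<th).astype(np.uint8),cv2.RETR_LIST,cv2.CHAIN_APPROX_NONE)[0]:
            ct=cv2.convexHull(ct).reshape(-1,2)
            if len(ct)<8: continue
            P=onz(c,(ct+.5)/4-.5+[x0,y0],z)[:,:2].astype(np.float32)*1000
            cc,rr=cv2.minEnclosingCircle(P); e,ax,_=cv2.fitEllipse(P)
            if abs(ax[0]-D)<8 and abs(ax[1]-D)<12: print(th,"ell",np.round(e,1),np.round(ax,1),"circ",np.round(cc,1),round(2*rr,1))
E
python3 - <<'E'
from h import *
c=dict(np.load("w3.npz")); g=cv2.cvtColor(cv2.imread("pics/w3.png"),cv2.COLOR_BGR2GRAY)
print(g[140:230:2,272]); print(g[203,230:310:2])
lid(c,g,(272,203),.252,37)
im=cv2.imread("pics/w3.png")[130:240,220:320]; cv2.imwrite("pics/w3c.png",cv2.resize(im,None,fx=5,fy=5,interpolation=cv2.INTER_CUBIC))
E
```

```text
[ 82  84  92  70  30  61 101  42  39  39  67  92  68  36  40  32  31  37
  92  94  46  31  39  42  33  41  39  37  38  32  40  34  40  52  56  56
  47  36  50  54  52  46 128 142 142]
[142 141 143 138 144 143 142 146 147 150  79  56  54  51  42  46  47  56
  53  41  38  36  44  38  35  37  37  41  35  34  44  34  74 130 130 131
 131 133 132 130]
50 ell [ 434.  -227.2] [36.1 37. ] circ [ 434.3 -226.9] 37.7
50 ell [ 418.2 -225. ] [29.7 35.8] circ [ 418.7 -225.3] 36.4
60 ell [ 434.5 -227.3] [36.4 38.6] circ [ 434.4 -227.5] 38.6
60 ell [ 421.  -225.9] [36.4 37.4] circ [ 420.7 -225.9] 37.2
70 ell [ 434.5 -227.2] [37.1 38.9] circ [ 434.4 -227.4] 39.0
70 ell [ 420.7 -226. ] [36.4 37.3] circ [ 420.6 -225.9] 37.5
80 ell [ 434.3 -227.2] [37.7 39.2] circ [ 434.3 -227.3] 39.3
80 ell [ 420.7 -226. ] [37.1 37.7] circ [ 420.3 -225.9] 38.0
90 ell [ 427.6 -226.5] [31.6 36.7] circ [ 425.8 -226.1] 36.9
```

View pics/w3c.png

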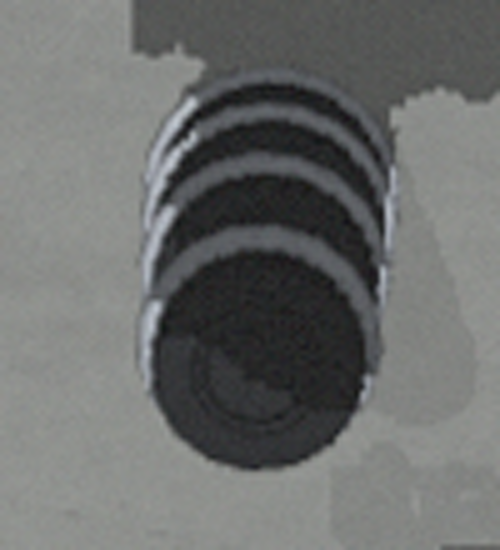

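The locating ring on the lid is centred near (270,204), which gives a top centre of about (0.436,-0.228). That agrees with the overhead camera. Next: descend and grip.

>>> step_arm([
  {"tx": 0,"ty": -0.005,"tz": 0.03,"wx": 0,"wy": 0,"wz": 0,"claw": -1},
  {"tx": 0,"ty": -0.005,"tz": 0.07,"wx": 0,"wy": 0,"wz": 0,"claw": -1},
  {"tx": 0,"ty": -0.005,"tz": 0.11,"wx": 0,"wy": 0,"wz": 0,"claw": -1},
  {"tx": 0,"ty": -0.005,"tz": 0.126,"wx": 0,"wy": 0,"wz": 0,"claw": -1},
  {"tx": 0,"ty": -0.005,"tz": 0.126,"wx": 0,"wy": 0,"wz": 0,"claw": -0.2},
  {"tx": 0,"ty": -0.005,"tz": 0.126,"wx": 0,"wy": 0,"wz": 0,"claw": 0},
  {"tx": 0,"ty": -0.005,"tz": 0.126,"wx": 0,"wy": 0,"wz": 0,"claw": 1},
  {"tx": 0,"ty": -0.005,"tz": 0.126,"wx": 0,"wy": 0,"wz": 0,"claw": 1},
  {"tx": 0,"ty": -0.005,"tz": 0.126,"wx": 0,"wy": 0,"wz": 0,"claw": 1},
  {"tx": 0,"ty": -0.005,"tz": 0.126,"wx": 0,"wy": 0,"wz": 0,"claw": 1},
], force=40)

```text
t: 4.1
position: [0.4366, -0.2299, 0.2367]
eef_rot: [0.001, 0.0, 1.0, -0.001]
ft_force: [-0.8, 0.7, 5.6]
gripper_width: 0.41
grip_force: 40.2
```

>>> step_arm([
  {"tx": 0,"ty": 0,"tz": -0.012,"wx": 0,"wy": 0,"wz": 0,"claw": 1},
  {"tx": 0,"ty": 0,"tz": -0.035,"wx": 0,"wy": 0,"wz": 0,"claw": 1},
  {"tx": -0.02,"ty": 0.012,"tz": -0.04,"wx": 0,"wy": 0,"wz": 0,"claw": 1},
  {"tx": -0.05,"ty": 0.028,"tz": -0.04,"wx": 0,"wy": 0,"wz": 0,"claw": 1},
  {"tx": -0.085,"ty": 0.046,"tz": -0.03,"wx": 0,"wy": 0,"wz": 0,"claw": 1},
  {"tx": -0.12,"ty": 0.065,"tz": 0,"wx": 0,"wy": 0,"wz": 0,"claw": 1},
  {"tx": -0.15,"ty": 0.082,"tz": 0.04,"wx": 0,"wy": 0,"wz": 0,"claw": 1},
  {"tx": -0.1695,"ty": 0.093,"tz": 0.08,"wx": 0,"wy": 0,"wz": 0,"claw": 1},
  {"tx": -0.1695,"ty": 0.093,"tz": 0.1,"wx": 0,"wy": 0,"wz": 0,"claw": 1},
  {"tx": -0.1695,"ty": 0.093,"tz": 0.1,"wx": 0,"wy": 0,"wz": 0,"claw": 1},
])

```text
t: 5.35
position: [0.6041, -0.1359, 0.1332]
eef_rot: [-0.003, 0.0, 1.0, 0.001]
ft_force: [-0.2, 0.4, -1.8]
gripper_width: 0.412
grip_force: 40.2
```

```bash
python3 - <<'E'
from h import *
s=bot.read_state(); c=cam("wrist"); t=cam("top"); sc=cam("scene"); cv2.imwrite("pics/w4.png",c["image"])
a=cv2.resize(c["image"][120:350,150:410],(520,460)); 
b=cv2.resize(sc["image"][170:320,220:400],(540,450))
b=cv2.copyMakeBorder(b,0,10,0,0,cv2.BORDER_CONSTANT)
o=np.hstack([a,b]); cv2.imwrite("pics/w4.png",cv2.resize(o,(800,350)))
print(s["position"],s["eef_rot"],s["gripper_width"],s["ft_force"],proj(c,[(.606,-.137,.05)]))
E
```

```text
[ 0.60409751 -0.13593248  0.13317223] [-2.56623806e-03  1.18807808e-04  9.99996354e-01  8.31481362e-04] 0.4115656126044932 [-0.19803177  0.430125   -1.80681248] [[274.85689409 215.30982419]]
```

View pics/w4.png

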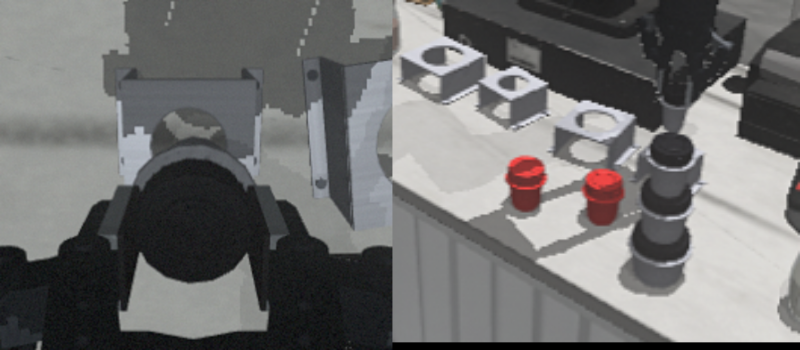

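```bash
python3 - <<'E'
from h import *
s=bot.read_state(); c=cam("wrist"); p=s["position"]; g=cv2.cvtColor(c["image"],cv2.COLOR_BGR2GRAY)
q=proj(c,[p+[0,0,.0153],(.606,-.137,.05)]); print(p,q)
o=(q-[150,120])*2*[800/1060,350/460]; print(o)
print(g[int(q[0,1]),210:350:3]); print(onz(c,[((193/800*1060/2+150),218/350*460/2+120)],p[2]+.0153))
E
```

```text
[ 0.60609844 -0.13707324  0.13666572] [[275.59440009 272.39671167]
 [276.61434882 210.7978536 ]]
[[189.57645296 231.9080395 ]
 [191.11599822 138.17064678]]
[30 27 56 60 60 59 35 24 28 26 24 23 28 12 31 30 32 40 29 36 25 26 22 34
 36 27 29 31 29 28 30 28 29 27 23 29 32 39 25 25 56 61 57 60 31 36 28]
[[ 0.60149723 -0.13602778  0.15196572]]
```

>>> step_arm([
  {"tx": 0,"ty": 0,"tz": 0.02,"wx": 0,"wy": 0,"wz": 0,"claw": 1},
  {"tx": 0,"ty": 0,"tz": 0.035,"wx": 0,"wy": 0,"wz": 0,"claw": 1},
  {"tx": 0,"ty": 0,"tz": 0.05,"wx": 0,"wy": 0,"wz": 0,"claw": 1},
  {"tx": 0,"ty": 0,"tz": 0.06,"wx": 0,"wy": 0,"wz": 0,"claw": 1},
  {"tx": 0,"ty": 0,"tz": 0.068,"wx": 0,"wy": 0,"wz": 0,"claw": 1},
  {"tx": 0,"ty": 0,"tz": 0.074,"wx": 0,"wy": 0,"wz": 0,"claw": 1},
  {"tx": 0,"ty": 0,"tz": 0.078,"wx": 0,"wy": 0,"wz": 0,"claw": 1},
  {"tx": 0,"ty": 0,"tz": 0.08,"wx": 0,"wy": 0,"wz": 0,"claw": 1},
  {"tx": 0,"ty": 0,"tz": 0.08,"wx": 0,"wy": 0,"wz": 0,"claw": 1},
  {"tx": 0,"ty": 0,"tz": 0.08,"wx": 0,"wy": 0,"wz": 0,"claw": 1},
])

```text
t: 6.8
position: [0.6055, -0.1366, 0.0558]
eef_rot: [0.0, 0.0, 1.0, -0.0]
ft_force: [-1.0, 0.5, 1.8]
gripper_width: 0.416
grip_force: 40.6
```

>>> step_arm([
  {"tx": 0,"ty": 0,"tz": 0,"wx": 0,"wy": 0,"wz": 0,"claw": 0.0},
  {"tx": 0,"ty": 0,"tz": 0,"wx": 0,"wy": 0,"wz": 0,"claw": -0.3},
  {"tx": 0,"ty": 0,"tz": -0.005,"wx": 0,"wy": 0,"wz": 0,"claw": -0.3},
  {"tx": 0,"ty": 0,"tz": -0.04,"wx": 0,"wy": 0,"wz": 0,"claw": -0.3},
  {"tx": 0,"ty": 0,"tz": -0.095,"wx": 0,"wy": 0,"wz": 0,"claw": -1},
  {"tx": 0.02,"ty": -0.011,"tz": -0.15,"wx": 0,"wy": 0,"wz": 0,"claw": -1},
  {"tx": 0.06,"ty": -0.033,"tz": -0.19,"wx": 0,"wy": 0,"wz": 0,"claw": -1},
  {"tx": 0.11,"ty": -0.06,"tz": -0.22,"wx": 0,"wy": 0,"wz": 0,"claw": -1},
  {"tx": 0.155,"ty": -0.085,"tz": -0.235,"wx": 0,"wy": 0,"wz": 0,"claw": -1},
  {"tx": 0.169,"ty": -0.0925,"tz": -0.235,"wx": 0,"wy": 0,"wz": 0,"claw": -1},
])

```text
t: 8.05
position: [0.4348, -0.2302, 0.2925]
eef_rot: [0.001, 0.002, 1.0, -0.001]
ft_force: [0.5, 0.1, -0.6]
gripper_width: 1.002
grip_force: 0.0
```

```bash
python3 - <<'E'
from h import *
cam("top");cam("top")
s=bot.read_state(); c=cam("wrist"); sc=cam("scene")
cv2.imwrite("pics/w5.png",np.vstack([cv2.resize(c["image"][100:300,130:430],(600,400)),cv2.resize(sc["image"][170:320,220:400],None,fx=600/180,fy=600/180)[50:250]]))
print(s["position"],s["qvel"].round(3),proj(c,[(.436,-.228,.189),(.606,-.137,.071)]))
g=cv2.cvtColor(c["image"],cv2.COLOR_BGR2GRAY)
q=proj(c,[(.436,-.228,.189)])[0].astype(int); lid(c,g,tuple(q),.189,48)
E
```

```text
[ 0.43539743 -0.22937928  0.29067961] [ 0.035  0.035 -0.011  0.029 -0.014  0.018] [[278.21093632 206.73128486]
 [345.4925769  304.63787295]]
50 ell [ 433.3 -226.7] [44.2 48.4] circ [ 434.3 -226.9] 48.5
60 ell [ 434.6 -227.5] [47.  49.4] circ [ 434.6 -227. ] 49.5
60 ell [ 419.5 -227.6] [43.1 44.7] circ [ 417.7 -227.6] 44.7
70 ell [ 434.6 -227.5] [47.4 49.8] circ [ 434.5 -227.2] 50.0
70 ell [ 419.3 -227.6] [43.  44.9] circ [ 417.5 -227.6] 45.1
80 ell [ 434.5 -227.4] [48.2 50. ] circ [ 434.5 -227.4] 50.4
80 ell [ 418.7 -227.7] [42.3 44.8] circ [ 417.6 -227.7] 45.3
```

View pics/w5.png

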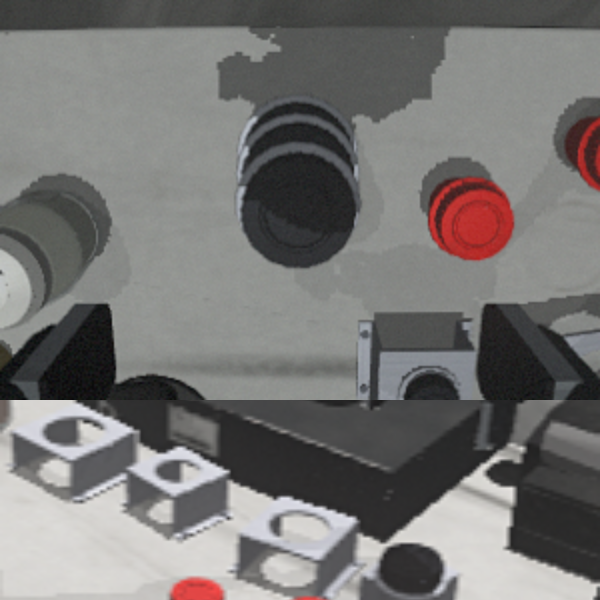

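Pot_a sits in stand_a, and the three remaining pots are undisturbed, with lid b's ring near (0.436,-0.2275). On to pot_b.

>>> step_arm([
  {"tx": 0,"ty": 0.0015,"tz": 0.03,"wx": 0,"wy": 0,"wz": 0,"claw": -1},
  {"tx": 0,"ty": 0.0015,"tz": 0.07,"wx": 0,"wy": 0,"wz": 0,"claw": -1},
  {"tx": 0,"ty": 0.0015,"tz": 0.105,"wx": 0,"wy": 0,"wz": 0,"claw": -1},
  {"tx": 0,"ty": 0.0015,"tz": 0.117,"wx": 0,"wy": 0,"wz": 0,"claw": -1},
  {"tx": 0,"ty": 0.0015,"tz": 0.117,"wx": 0,"wy": 0,"wz": 0,"claw": -0.5},
  {"tx": 0,"ty": 0.0015,"tz": 0.117,"wx": 0,"wy": 0,"wz": 0,"claw": -0.2},
  {"tx": 0,"ty": 0.0015,"tz": 0.117,"wx": 0,"wy": 0,"wz": 0,"claw": 1},
  {"tx": 0,"ty": 0.0015,"tz": 0.117,"wx": 0,"wy": 0,"wz": 0,"claw": 1},
  {"tx": 0,"ty": 0.0015,"tz": 0.117,"wx": 0,"wy": 0,"wz": 0,"claw": 1},
  {"tx": 0,"ty": 0.0015,"tz": 0.117,"wx": 0,"wy": 0,"wz": 0,"claw": 1},
], force=40)

```text
t: 9.5
position: [0.4374, -0.2282, 0.175]
eef_rot: [0.002, 0.0, 1.0, -0.001]
ft_force: [0.8, 0.0, 6.7]
gripper_width: 0.537
grip_force: 41.3
```

>>> step_arm([
  {"tx": 0,"ty": 0,"tz": -0.012,"wx": 0,"wy": 0,"wz": 0,"claw": 1},
  {"tx": 0,"ty": 0,"tz": -0.025,"wx": 0,"wy": 0,"wz": 0,"claw": 1},
  {"tx": -0.02,"ty": 0.035,"tz": -0.025,"wx": 0,"wy": 0,"wz": 0,"claw": 1},
  {"tx": -0.045,"ty": 0.09,"tz": -0.02,"wx": 0,"wy": 0,"wz": 0,"claw": 1},
  {"tx": -0.07,"ty": 0.145,"tz": -0.01,"wx": 0,"wy": 0,"wz": 0,"claw": 1},
  {"tx": -0.095,"ty": 0.2,"tz": 0,"wx": 0,"wy": 0,"wz": 0,"claw": 1},
  {"tx": -0.12,"ty": 0.255,"tz": 0.01,"wx": 0,"wy": 0,"wz": 0,"claw": 1},
  {"tx": -0.145,"ty": 0.31,"tz": 0.02,"wx": 0,"wy": 0,"wz": 0,"claw": 1},
  {"tx": -0.163,"ty": 0.36,"tz": 0.035,"wx": 0,"wy": 0,"wz": 0,"claw": 1},
  {"tx": -0.1715,"ty": 0.3825,"tz": 0.045,"wx": 0,"wy": 0,"wz": 0,"claw": 1},
])

```text
t: 10.75
position: [0.6087, 0.1577, 0.1279]
eef_rot: [-0.0, -0.001, 1.0, 0.0]
ft_force: [0.3, -0.9, -1.9]
gripper_width: 0.54
grip_force: 41.5
```

```bash
python3 - <<'E'
from h import *
cam("top");cam("top");cam("top")
s=bot.read_state(); c=cam("wrist")
print(s["position"],s["qvel"].round(3),s["eef_rot"],s["gripper_width"])
q=proj(c,[(.608,.1545,.05)])[0]; print(q)
im=c["image"].copy(); cv2.circle(im,tuple(q.round().astype(int)),1,(0,0,255),-1)
p=proj(c,[s["position"]+[0,0,.014]])[0]; cv2.circle(im,tuple(p.round().astype(int)),1,(0,255,0),-1)
cv2.imwrite("pics/w6.png",cv2.resize(im[130:330,150:410],None,fx=3,fy=3))
E
```

```text
[0.60770108 0.15520715 0.12772139] [-0.035 -0.025  0.01  -0.012  0.006 -0.003] [-8.97636011e-04 -5.62116847e-04  9.99999281e-01 -5.62001133e-04] 0.5409275538451054
[275.5674868  214.98254319]
```

View pics/w6.png

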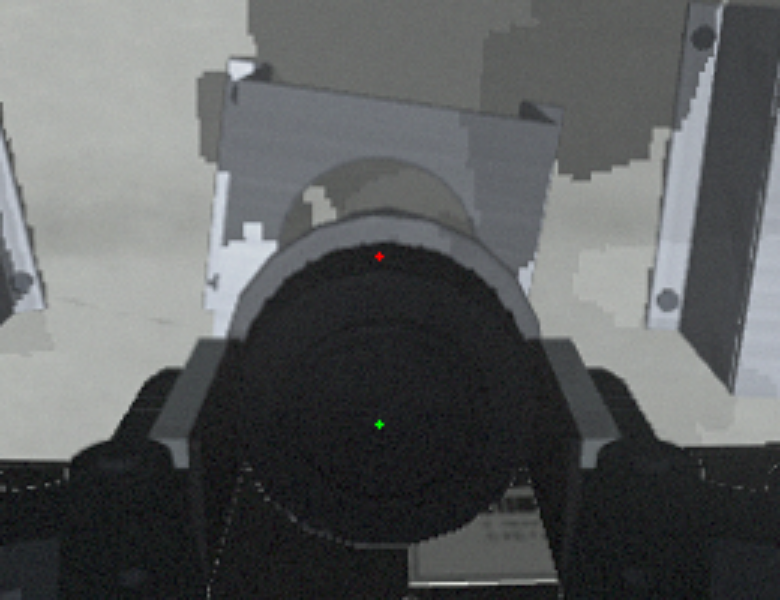

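Lid b's ring is centred about 2 mm short of the TCP in x, and the hole is where predicted. I'll correct by 2 mm and lower.

>>> step_arm([
  {"tx": -0.002,"ty": 0,"tz": 0.01,"wx": 0,"wy": 0,"wz": 0,"claw": 1},
  {"tx": -0.002,"ty": 0,"tz": 0.025,"wx": 0,"wy": 0,"wz": 0,"claw": 1},
  {"tx": -0.002,"ty": 0,"tz": 0.04,"wx": 0,"wy": 0,"wz": 0,"claw": 1},
  {"tx": -0.002,"ty": 0,"tz": 0.05,"wx": 0,"wy": 0,"wz": 0,"claw": 1},
  {"tx": -0.002,"ty": 0,"tz": 0.058,"wx": 0,"wy": 0,"wz": 0,"claw": 1},
  {"tx": -0.002,"ty": 0,"tz": 0.064,"wx": 0,"wy": 0,"wz": 0,"claw": 1},
  {"tx": -0.002,"ty": 0,"tz": 0.068,"wx": 0,"wy": 0,"wz": 0,"claw": 1},
  {"tx": -0.002,"ty": 0,"tz": 0.0705,"wx": 0,"wy": 0,"wz": 0,"claw": 1},
  {"tx": -0.002,"ty": 0,"tz": 0.0705,"wx": 0,"wy": 0,"wz": 0,"claw": 1},
  {"tx": -0.002,"ty": 0,"tz": 0.0705,"wx": 0,"wy": 0,"wz": 0,"claw": 1},
])

```text
t: 12.2
position: [0.6103, 0.155, 0.0581]
eef_rot: [0.0, 0.0, 1.0, 0.0]
ft_force: [0.2, -0.9, -1.0]
gripper_width: 0.538
grip_force: 41.5
```

>>> step_arm([
  {"tx": 0,"ty": 0,"tz": 0.001,"wx": 0,"wy": 0,"wz": 0,"claw": 1},
  {"tx": 0,"ty": 0,"tz": 0.001,"wx": 0,"wy": 0,"wz": 0,"claw": -0.3},
  {"tx": 0,"ty": 0,"tz": 0.001,"wx": 0,"wy": 0,"wz": 0,"claw": -0.5},
  {"tx": 0,"ty": 0,"tz": -0.01,"wx": 0,"wy": 0,"wz": 0,"claw": -0.5},
  {"tx": 0,"ty": 0,"tz": -0.06,"wx": 0,"wy": 0,"wz": 0,"claw": -0.5},
  {"tx": 0.005,"ty": -0.02,"tz": -0.115,"wx": 0,"wy": 0,"wz": 0,"claw": -1},
  {"tx": 0.03,"ty": -0.07,"tz": -0.14,"wx": 0,"wy": 0,"wz": 0,"claw": -1},
  {"tx": 0.055,"ty": -0.125,"tz": -0.155,"wx": 0,"wy": 0,"wz": 0,"claw": -1},
  {"tx": 0.08,"ty": -0.18,"tz": -0.165,"wx": 0,"wy": 0,"wz": 0,"claw": -1},
  {"tx": 0.105,"ty": -0.235,"tz": -0.165,"wx": 0,"wy": 0,"wz": 0,"claw": -1},
])

```text
t: 13.45
position: [0.5049, -0.0817, 0.225]
eef_rot: [0.002, 0.0, 1.0, -0.001]
ft_force: [0.1, -1.0, 0.5]
gripper_width: 0.999
grip_force: 0.0
```

>>> step_arm([
  {"tx": 0.025,"ty": -0.05,"tz": 0,"wx": 0,"wy": 0,"wz": 0,"claw": -1},
  {"tx": 0.05,"ty": -0.1,"tz": 0,"wx": 0,"wy": 0,"wz": 0,"claw": -1},
  {"tx": 0.065,"ty": -0.135,"tz": 0,"wx": 0,"wy": 0,"wz": 0,"claw": -1},
  {"tx": 0.069,"ty": -0.148,"tz": 0,"wx": 0,"wy": 0,"wz": 0,"claw": -1},
  {"tx": 0.069,"ty": -0.148,"tz": 0.01,"wx": 0,"wy": 0,"wz": 0,"claw": -1},
  {"tx": 0.069,"ty": -0.148,"tz": 0.02,"wx": 0,"wy": 0,"wz": 0,"claw": -1},
  {"tx": 0.069,"ty": -0.148,"tz": 0.02,"wx": 0,"wy": 0,"wz": 0,"claw": -1},
  {"tx": 0.069,"ty": -0.148,"tz": 0.02,"wx": 0,"wy": 0,"wz": 0,"claw": -1},
  {"tx": 0.069,"ty": -0.148,"tz": 0.02,"wx": 0,"wy": 0,"wz": 0,"claw": -1},
  {"tx": 0.069,"ty": -0.148,"tz": 0.02,"wx": 0,"wy": 0,"wz": 0,"claw": -1},
])

```text
t: 14.7
position: [0.4361, -0.2279, 0.203]
eef_rot: [0.0, 0.0, 1.0, -0.0]
ft_force: [0.5, -0.5, -1.6]
gripper_width: 1.002
grip_force: 0.0
```

```bash
python3 - <<'E'
from h import *
s=bot.read_state(); c=cam("wrist"); sc=cam("scene")
print(s["position"],s["eef_rot"],s["t"])
im=c["image"].copy()
p=proj(c,[(s["position"][0],s["position"][1],.126)])[0]; cv2.circle(im,tuple(p.round().astype(int)),1,(0,255,0),-1); print(p)
cv2.imwrite("pics/w7.png",np.vstack([cv2.resize(im[130:290,180:380],(600,480)),cv2.resize(sc["image"][180:250,220:370],(600,280))])[:600] if 0 else np.hstack([cv2.resize(im[130:290,180:380],(500,400)),cv2.resize(sc["image"][170:290,220:310],(300,400))]))
g=cv2.cvtColor(c["image"],cv2.COLOR_BGR2GRAY); lid(c,g,tuple(p.astype(int)),.126,59)
E
```

```text
[ 0.43610512 -0.22787401  0.20304339] [ 2.82062315e-04  1.70714657e-04  9.99999937e-01 -1.29745446e-04] 14.7
[276.41639779 214.62801364]
50 ell [ 434.8 -227.5] [57.7 59.8] circ [ 434.8 -227.7] 59.9
60 ell [ 434.8 -227.4] [58.2 60. ] circ [ 434.7 -227.7] 60.2
70 ell [ 434.7 -227.4] [58.4 60.4] circ [ 434.7 -227.7] 60.5
80 ell [ 434.7 -227.4] [58.9 60.7] circ [ 434.7 -227.8] 60.9
90 ell [ 434.5 -227.5] [60.1 60.9] circ [ 434.3 -227.6] 61.7
```

View pics/w7.png

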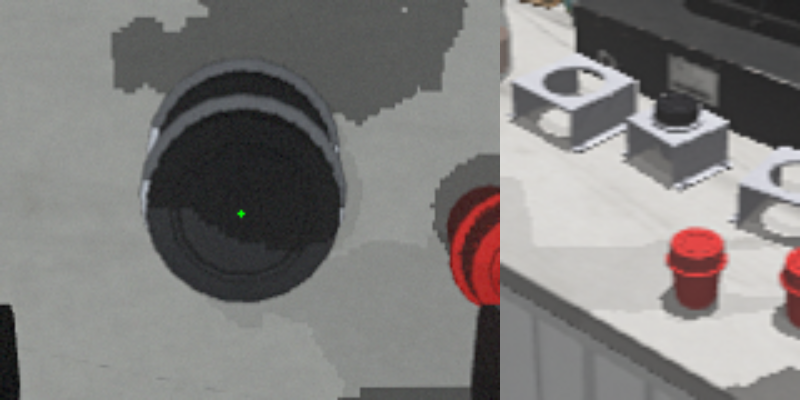

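Pot_b has seated, and pot_c's ring centre is within about 1 mm of the TCP axis. I'll pick up pot_c.

>>> step_arm([
  {"tx": 0.001,"ty": 0,"tz": 0.03,"wx": 0,"wy": 0,"wz": 0,"claw": -1},
  {"tx": 0.001,"ty": 0,"tz": 0.065,"wx": 0,"wy": 0,"wz": 0,"claw": -1},
  {"tx": 0.001,"ty": 0,"tz": 0.09,"wx": 0,"wy": 0,"wz": 0,"claw": -1},
  {"tx": 0.001,"ty": 0,"tz": 0.097,"wx": 0,"wy": 0,"wz": 0,"claw": -1},
  {"tx": 0.001,"ty": 0,"tz": 0.097,"wx": 0,"wy": 0,"wz": 0,"claw": -0.7},
  {"tx": 0.001,"ty": 0,"tz": 0.097,"wx": 0,"wy": 0,"wz": 0,"claw": -0.4},
  {"tx": 0.001,"ty": 0,"tz": 0.097,"wx": 0,"wy": 0,"wz": 0,"claw": 1},
  {"tx": 0.001,"ty": 0,"tz": 0.097,"wx": 0,"wy": 0,"wz": 0,"claw": 1},
  {"tx": 0.001,"ty": 0,"tz": 0.097,"wx": 0,"wy": 0,"wz": 0,"claw": 1},
  {"tx": 0.001,"ty": 0,"tz": 0.097,"wx": 0,"wy": 0,"wz": 0,"claw": 1},
], force=45)

```text
t: 16.05
position: [0.436, -0.2287, 0.1074]
eef_rot: [0.002, 0.0, 1.0, -0.001]
ft_force: [-0.8, 0.5, 7.3]
gripper_width: 0.665
grip_force: 49.3
```

>>> step_arm([
  {"tx": 0,"ty": 0,"tz": -0.012,"wx": 0,"wy": 0,"wz": 0,"claw": 1},
  {"tx": 0,"ty": 0,"tz": -0.035,"wx": 0,"wy": 0,"wz": 0,"claw": 1},
  {"tx": -0.02,"ty": 0.025,"tz": -0.045,"wx": 0,"wy": 0,"wz": 0,"claw": 1},
  {"tx": -0.05,"ty": 0.065,"tz": -0.045,"wx": 0,"wy": 0,"wz": 0,"claw": 1},
  {"tx": -0.085,"ty": 0.11,"tz": -0.045,"wx": 0,"wy": 0,"wz": 0,"claw": 1},
  {"tx": -0.12,"ty": 0.155,"tz": -0.04,"wx": 0,"wy": 0,"wz": 0,"claw": 1},
  {"tx": -0.148,"ty": 0.193,"tz": -0.03,"wx": 0,"wy": 0,"wz": 0,"claw": 1},
  {"tx": -0.168,"ty": 0.2187,"tz": -0.02,"wx": 0,"wy": 0,"wz": 0,"claw": 1},
  {"tx": -0.168,"ty": 0.2187,"tz": -0.02,"wx": 0,"wy": 0,"wz": 0,"claw": 1},
  {"tx": -0.168,"ty": 0.2187,"tz": -0.02,"wx": 0,"wy": 0,"wz": 0,"claw": 1},
])

```text
t: 17.3
position: [0.6023, -0.0095, 0.1256]
eef_rot: [-0.001, 0.0, 1.0, -0.0]
ft_force: [-0.2, 0.1, -2.3]
gripper_width: 0.665
grip_force: 49.2
```

```bash
python3 - <<'E'
from h import *
cam("top")
s=bot.read_state(); c=cam("wrist")
print(s["position"],s["qvel"].round(3),s["eef_rot"],s["gripper_width"])
im=c["image"].copy()
th=np.linspace(0,2*np.pi,60)
for q in proj(c,np.c_[.604+.03*np.cos(th),-.0102+.03*np.sin(th),0*th+.05]): cv2.circle(im,tuple(q.round().astype(int)),0,(0,0,255),-1)
p=proj(c,[s["position"]+[0,0,.0186]])[0]; cv2.circle(im,tuple(p.round().astype(int)),1,(0,255,0),-1)
cv2.imwrite("pics/w8.png",cv2.resize(im[120:320,150:410],None,fx=3,fy=3,interpolation=cv2.INTER_NEAREST))
E
```

```text
[ 0.60229302 -0.00992363  0.12590711] [-0.011 -0.008  0.     0.002 -0.003  0.001] [-4.66771189e-04  5.13995278e-04  9.99999746e-01 -1.60068576e-04] 0.6706072982157095
```

View pics/w8.png

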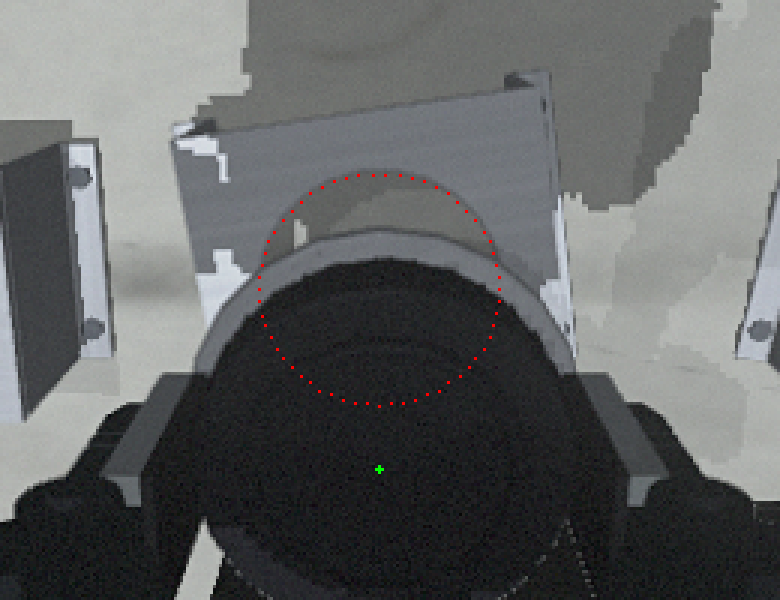

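```bash
python3 - <<'E'
from h import *
s=bot.read_state(); c=cam("wrist"); p=s["position"]; print(p)
for dx in (-.003,0,.003,.006):
    P=[p+[dx-r,0,z] for r,z in ((.0335,.0016),(.0295,.0016),(.0295,.0186))]
    print(dx,((proj(c,P)-[150,120])*3+1)[:,1].round(0))
g=cv2.cvtColor(c["image"],cv2.COLOR_BGR2GRAY); print(g[190:240,279])
E
```

```text
[ 0.60241034 -0.01018563  0.12611143]
-0.003 [206. 231. 258.]
0 [224. 249. 279.]
0.003 [243. 267. 299.]
0.006 [261. 285. 319.]
[110 107 108 108 112  91  78 100 118 119 117 116 116 114 118  94  50  32
  39  33  36  37  34  33  24  35  31  37  32  35  37  38  40  38  34  33
  39  34  32  27  37  40  30  32  26  38  40  35  33  28]
```

>>> step_arm([
  {"tx": 0,"ty": 0,"tz": 0.015,"wx": 0,"wy": 0,"wz": 0,"claw": 1},
  {"tx": 0,"ty": 0,"tz": 0.03,"wx": 0,"wy": 0,"wz": 0,"claw": 1},
  {"tx": 0,"ty": 0,"tz": 0.044,"wx": 0,"wy": 0,"wz": 0,"claw": 1},
  {"tx": 0,"ty": 0,"tz": 0.054,"wx": 0,"wy": 0,"wz": 0,"claw": 1},
  {"tx": 0,"ty": 0,"tz": 0.062,"wx": 0,"wy": 0,"wz": 0,"claw": 1},
  {"tx": 0,"ty": 0,"tz": 0.068,"wx": 0,"wy": 0,"wz": 0,"claw": 1},
  {"tx": 0,"ty": 0,"tz": 0.071,"wx": 0,"wy": 0,"wz": 0,"claw": 1},
  {"tx": 0,"ty": 0,"tz": 0.0735,"wx": 0,"wy": 0,"wz": 0,"claw": 1},
  {"tx": 0,"ty": 0,"tz": 0.0735,"wx": 0,"wy": 0,"wz": 0,"claw": 1},
  {"tx": 0,"ty": 0,"tz": 0.0735,"wx": 0,"wy": 0,"wz": 0,"claw": 1},
])

```text
t: 18.7
position: [0.6032, -0.0094, 0.0525]
eef_rot: [0.0, 0.0, 1.0, 0.0]
ft_force: [0.6, -0.0, -2.3]
gripper_width: 0.665
grip_force: 49.2
```

>>> step_arm([
  {"tx": 0,"ty": 0,"tz": 0.001,"wx": 0,"wy": 0,"wz": 0,"claw": 1},
  {"tx": 0,"ty": 0,"tz": 0.0015,"wx": 0,"wy": 0,"wz": 0,"claw": -0.5},
  {"tx": 0,"ty": 0,"tz": 0.001,"wx": 0,"wy": 0,"wz": 0,"claw": -0.7},
  {"tx": 0,"ty": 0,"tz": -0.005,"wx": 0,"wy": 0,"wz": 0,"claw": -0.7},
  {"tx": 0,"ty": 0,"tz": -0.05,"wx": 0,"wy": 0,"wz": 0,"claw": -0.7},
  {"tx": 0.02,"ty": -0.025,"tz": -0.095,"wx": 0,"wy": 0,"wz": 0,"claw": -1},
  {"tx": 0.055,"ty": -0.07,"tz": -0.11,"wx": 0,"wy": 0,"wz": 0,"claw": -1},
  {"tx": 0.09,"ty": -0.115,"tz": -0.11,"wx": 0,"wy": 0,"wz": 0,"claw": -1},
  {"tx": 0.125,"ty": -0.16,"tz": -0.11,"wx": 0,"wy": 0,"wz": 0,"claw": -1},
  {"tx": 0.155,"ty": -0.2,"tz": -0.11,"wx": 0,"wy": 0,"wz": 0,"claw": -1},
])

```text
t: 19.95
position: [0.4467, -0.2107, 0.163]
eef_rot: [0.001, 0.0, 1.0, -0.0]
ft_force: [0.5, 0.0, 0.2]
gripper_width: 0.998
grip_force: 0.0
```

>>> step_arm([
  {"tx": 0.012,"ty": -0.018,"tz": 0,"wx": 0,"wy": 0,"wz": 0,"claw": -1},
  {"tx": 0.012,"ty": -0.018,"tz": 0,"wx": 0,"wy": 0,"wz": 0,"claw": -1},
  {"tx": 0.012,"ty": -0.018,"tz": 0,"wx": 0,"wy": 0,"wz": 0,"claw": -1},
  {"tx": 0.012,"ty": -0.018,"tz": 0,"wx": 0,"wy": 0,"wz": 0,"claw": -1},
  {"tx": 0.012,"ty": -0.018,"tz": 0,"wx": 0,"wy": 0,"wz": 0,"claw": -1},
  {"tx": 0.012,"ty": -0.018,"tz": 0,"wx": 0,"wy": 0,"wz": 0,"claw": -1},
  {"tx": 0.012,"ty": -0.018,"tz": 0,"wx": 0,"wy": 0,"wz": 0,"claw": -1},
  {"tx": 0.012,"ty": -0.018,"tz": 0,"wx": 0,"wy": 0,"wz": 0,"claw": -1},
  {"tx": 0.012,"ty": -0.018,"tz": 0,"wx": 0,"wy": 0,"wz": 0,"claw": -1},
  {"tx": 0.012,"ty": -0.018,"tz": 0,"wx": 0,"wy": 0,"wz": 0,"claw": -1},
])

```text
t: 21.2
position: [0.4358, -0.2273, 0.1623]
eef_rot: [0.0, 0.0, 1.0, 0.0]
ft_force: [-0.2, 0.7, -0.5]
gripper_width: 1.0
grip_force: 0.0
```

```bash
python3 - <<'E'
from h import *
s=bot.read_state(); c=cam("wrist"); sc=cam("scene")
print(s["position"],s["eef_rot"],s["t"])
im=c["image"].copy()
p=proj(c,[(s["position"][0],s["position"][1],.063)])[0]; cv2.circle(im,tuple(p.round().astype(int)),1,(0,255,0),-1); print(p)
cv2.imwrite("pics/w9.png",np.hstack([cv2.resize(im[110:310,170:390],(440,400)),cv2.resize(sc["image"][170:270,220:310],(360,400))]))
g=cv2.cvtColor(c["image"],cv2.COLOR_BGR2GRAY); lid(c,g,tuple(p.astype(int)),.063,69)
E
```

```text
[ 0.43583836 -0.22728532  0.16228979] [2.99822177e-05 4.05438612e-04 9.99999917e-01 3.82624486e-05] 21.2
[276.48529372 206.88485506]
50 ell [ 434.9 -227.5] [67.4 69.2] circ [ 434.8 -227.8] 69.4
60 ell [ 434.9 -227.5] [67.9 69.6] circ [ 434.8 -227.5] 69.8
70 ell [ 434.9 -227.5] [68.2 69.9] circ [ 434.8 -227.3] 70.2
80 ell [ 434.8 -227.4] [69.3 70.1] circ [ 434.6 -227.1] 71.1
```

View pics/w9.png

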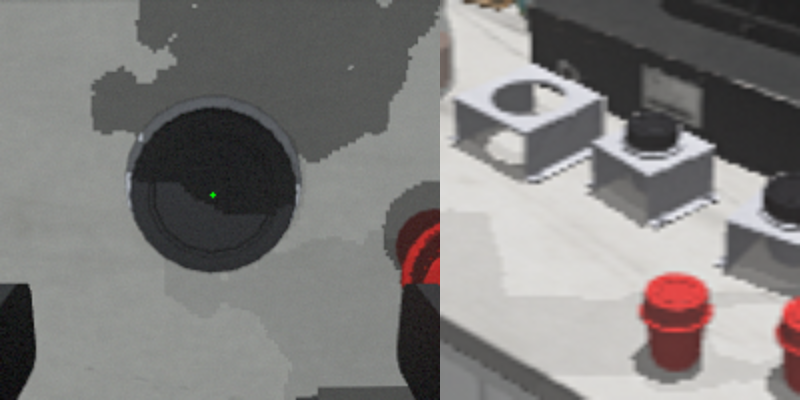

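Pot_b and pot_c are seated. Pot_d is centred within 1 mm of the axis, so I'll grip it.

>>> step_arm([
  {"tx": 0.0005,"ty": 0,"tz": 0.04,"wx": 0,"wy": 0,"wz": 0,"claw": -1},
  {"tx": 0.0005,"ty": 0,"tz": 0.085,"wx": 0,"wy": 0,"wz": 0,"claw": -1},
  {"tx": 0.0005,"ty": 0,"tz": 0.11,"wx": 0,"wy": 0,"wz": 0,"claw": -1},
  {"tx": 0.0005,"ty": 0,"tz": 0.12,"wx": 0,"wy": 0,"wz": 0,"claw": -1},
  {"tx": 0.0005,"ty": 0,"tz": 0.12,"wx": 0,"wy": 0,"wz": 0,"claw": -0.9},
  {"tx": 0.0005,"ty": 0,"tz": 0.12,"wx": 0,"wy": 0,"wz": 0,"claw": -0.7},
  {"tx": 0.0005,"ty": 0,"tz": 0.12,"wx": 0,"wy": 0,"wz": 0,"claw": 1},
  {"tx": 0.0005,"ty": 0,"tz": 0.12,"wx": 0,"wy": 0,"wz": 0,"claw": 1},
  {"tx": 0.0005,"ty": 0,"tz": 0.12,"wx": 0,"wy": 0,"wz": 0,"claw": 1},
  {"tx": 0.0005,"ty": 0,"tz": 0.12,"wx": 0,"wy": 0,"wz": 0,"claw": 1},
], force=55)

```text
t: 22.55
position: [0.4364, -0.2282, 0.0443]
eef_rot: [0.001, 0.0, 1.0, -0.001]
ft_force: [-1.7, -0.2, 6.1]
gripper_width: 0.778
grip_force: 59.4
```

>>> step_arm([
  {"tx": 0,"ty": 0,"tz": -0.015,"wx": 0,"wy": 0,"wz": 0,"claw": 1},
  {"tx": 0,"ty": 0,"tz": -0.045,"wx": 0,"wy": 0,"wz": 0,"claw": 1},
  {"tx": 0,"ty": 0,"tz": -0.085,"wx": 0,"wy": 0,"wz": 0,"claw": 1},
  {"tx": -0.01,"ty": 0.03,"tz": -0.115,"wx": 0,"wy": 0,"wz": 0,"claw": 1},
  {"tx": -0.025,"ty": 0.075,"tz": -0.12,"wx": 0,"wy": 0,"wz": 0,"claw": 1},
  {"tx": -0.04,"ty": 0.125,"tz": -0.12,"wx": 0,"wy": 0,"wz": 0,"claw": 1},
  {"tx": -0.055,"ty": 0.175,"tz": -0.12,"wx": 0,"wy": 0,"wz": 0,"claw": 1},
  {"tx": -0.07,"ty": 0.225,"tz": -0.12,"wx": 0,"wy": 0,"wz": 0,"claw": 1},
  {"tx": -0.085,"ty": 0.275,"tz": -0.12,"wx": 0,"wy": 0,"wz": 0,"claw": 1},
  {"tx": -0.1,"ty": 0.325,"tz": -0.12,"wx": 0,"wy": 0,"wz": 0,"claw": 1},
])

```text
t: 23.8
position: [0.5356, 0.0994, 0.1628]
eef_rot: [0.0, 0.0, 1.0, -0.0]
ft_force: [0.6, -0.8, -2.0]
gripper_width: 0.777
grip_force: 63.1
```

>>> step_arm([
  {"tx": -0.015,"ty": 0.05,"tz": 0,"wx": 0,"wy": 0,"wz": 0,"claw": 1},
  {"tx": -0.03,"ty": 0.1,"tz": 0,"wx": 0,"wy": 0,"wz": 0,"claw": 1},
  {"tx": -0.045,"ty": 0.145,"tz": 0,"wx": 0,"wy": 0,"wz": 0,"claw": 1},
  {"tx": -0.056,"ty": 0.18,"tz": 0,"wx": 0,"wy": 0,"wz": 0,"claw": 1},
  {"tx": -0.0636,"ty": 0.204,"tz": 0,"wx": 0,"wy": 0,"wz": 0,"claw": 1},
  {"tx": -0.0636,"ty": 0.204,"tz": 0.02,"wx": 0,"wy": 0,"wz": 0,"claw": 1},
  {"tx": -0.0636,"ty": 0.204,"tz": 0.035,"wx": 0,"wy": 0,"wz": 0,"claw": 1},
  {"tx": -0.0636,"ty": 0.204,"tz": 0.035,"wx": 0,"wy": 0,"wz": 0,"claw": 1},
  {"tx": -0.0636,"ty": 0.204,"tz": 0.035,"wx": 0,"wy": 0,"wz": 0,"claw": 1},
  {"tx": -0.0636,"ty": 0.204,"tz": 0.035,"wx": 0,"wy": 0,"wz": 0,"claw": 1},
])

```text
t: 25.05
position: [0.5999, 0.3015, 0.1283]
eef_rot: [0.001, 0.001, 1.0, 0.0]
ft_force: [0.3, 0.7, -3.5]
gripper_width: 0.776
grip_force: 63.1
```

```bash
python3 - <<'E'
from h import *
s=bot.read_state(); c=cam("wrist"); p=s["position"]
print(p,s["qvel"].round(3),s["eef_rot"],s["gripper_width"])
im=c["image"].copy(); th=np.linspace(0,2*np.pi,60)
def circ(x,y,r,z,col):
    for q in proj(c,np.c_[x+r*np.cos(th),y+r*np.sin(th),0*th+z]): cv2.circle(im,tuple(q.round().astype(int)),0,col,-1)
circ(.599,.3007,.0355,.05,(0,0,255)); circ(p[0],p[1],.039,p[2]+.0017,(0,255,0))
cv2.imwrite("pics/w10.png",cv2.resize(im[110:310,150:410],None,fx=3,fy=3,interpolation=cv2.INTER_NEAREST))
E
```

```text
[0.59991954 0.30153275 0.12834207] [ 0.002 -0.001  0.001 -0.     0.001 -0.   ] [8.43041534e-04 6.23094591e-04 9.99999383e-01 3.67389694e-04] 0.7756249304643391
```

View pics/w10.png

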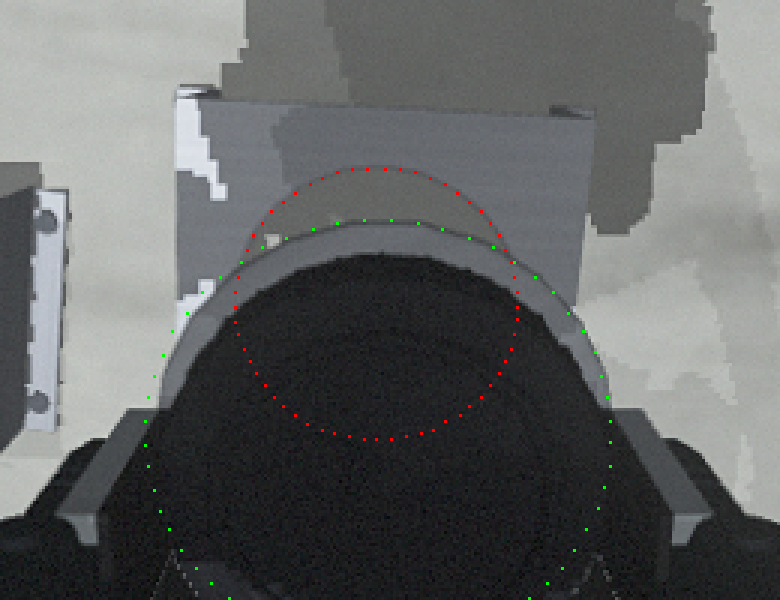

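The predicted hole and rim circles match the picture to about 1 mm. I'll apply a small correction, then lower.

>>> step_arm([
  {"tx": 0.001,"ty": -0.0015,"tz": 0.012,"wx": 0,"wy": 0,"wz": 0,"claw": 1},
  {"tx": 0.001,"ty": -0.0015,"tz": 0.028,"wx": 0,"wy": 0,"wz": 0,"claw": 1},
  {"tx": 0.001,"ty": -0.0015,"tz": 0.044,"wx": 0,"wy": 0,"wz": 0,"claw": 1},
  {"tx": 0.001,"ty": -0.0015,"tz": 0.056,"wx": 0,"wy": 0,"wz": 0,"claw": 1},
  {"tx": 0.001,"ty": -0.0015,"tz": 0.064,"wx": 0,"wy": 0,"wz": 0,"claw": 1},
  {"tx": 0.001,"ty": -0.0015,"tz": 0.07,"wx": 0,"wy": 0,"wz": 0,"claw": 1},
  {"tx": 0.001,"ty": -0.0015,"tz": 0.074,"wx": 0,"wy": 0,"wz": 0,"claw": 1},
  {"tx": 0.001,"ty": -0.0015,"tz": 0.0765,"wx": 0,"wy": 0,"wz": 0,"claw": 1},
  {"tx": 0.001,"ty": -0.0015,"tz": 0.0765,"wx": 0,"wy": 0,"wz": 0,"claw": 1},
  {"tx": 0.001,"ty": -0.0015,"tz": 0.0765,"wx": 0,"wy": 0,"wz": 0,"claw": 1},
])

```text
t: 26.35
position: [0.5985, 0.3003, 0.0524]
eef_rot: [0.001, 0.0, 1.0, 0.0]
ft_force: [-2.9, -1.8, 5.6]
gripper_width: 0.776
grip_force: 64.0
```

Contact with light force means it's seated. Release, rise, and move back to the overview pose for a check.

>>> step_arm([
  {"tx": 0,"ty": 0,"tz": 0,"wx": 0,"wy": 0,"wz": 0,"claw": -0.7},
  {"tx": 0,"ty": 0,"tz": 0,"wx": 0,"wy": 0,"wz": 0,"claw": -0.9},
  {"tx": 0,"ty": 0,"tz": -0.003,"wx": 0,"wy": 0,"wz": 0,"claw": -0.9},
  {"tx": 0,"ty": 0,"tz": -0.04,"wx": 0,"wy": 0,"wz": 0,"claw": -0.9},
  {"tx": 0,"ty": 0,"tz": -0.095,"wx": 0,"wy": 0,"wz": 0,"claw": -0.9},
  {"tx": 0,"ty": -0.02,"tz": -0.15,"wx": 0,"wy": 0,"wz": 0,"claw": -0.9},
  {"tx": 0.01,"ty": -0.06,"tz": -0.19,"wx": 0,"wy": 0,"wz": 0,"claw": -0.9},
  {"tx": 0.02,"ty": -0.1,"tz": -0.23,"wx": 0,"wy": 0,"wz": 0,"claw": -0.9},
  {"tx": 0.03,"ty": -0.14,"tz": -0.265,"wx": 0,"wy": 0,"wz": 0,"claw": -0.9},
  {"tx": 0.04,"ty": -0.18,"tz": -0.29,"wx": 0,"wy": 0,"wz": 0,"claw": -0.9},
])

```text
t: 27.6
position: [0.5582, 0.119, 0.343]
eef_rot: [0.001, 0.0, 1.0, 0.0]
ft_force: [0.7, -0.3, -0.1]
gripper_width: 0.951
grip_force: 0.0
```

>>> step_arm([
  {"tx": 0.01,"ty": -0.045,"tz": 0,"wx": 0,"wy": 0,"wz": 0,"claw": -0.9},
  {"tx": 0.01,"ty": -0.045,"tz": 0,"wx": 0,"wy": 0,"wz": 0,"claw": -0.9},
  {"tx": 0.01,"ty": -0.045,"tz": 0,"wx": 0,"wy": 0,"wz": 0,"claw": -0.9},
  {"tx": 0.01,"ty": -0.045,"tz": 0,"wx": 0,"wy": 0,"wz": 0,"claw": -0.9},
  {"tx": 0.01,"ty": -0.045,"tz": 0,"wx": 0,"wy": 0,"wz": 0,"claw": -0.9},
  {"tx": 0.01,"ty": -0.045,"tz": 0,"wx": 0,"wy": 0,"wz": 0,"claw": -0.9},
  {"tx": 0.01,"ty": -0.045,"tz": 0,"wx": 0,"wy": 0,"wz": 0,"claw": -0.9},
  {"tx": 0.01,"ty": -0.045,"tz": 0,"wx": 0,"wy": 0,"wz": 0,"claw": -0.9},
  {"tx": 0.01,"ty": -0.045,"tz": 0,"wx": 0,"wy": 0,"wz": 0,"claw": -0.9},
  {"tx": 0.01,"ty": -0.045,"tz": 0,"wx": 0,"wy": 0,"wz": 0,"claw": -0.9},
])

```text
t: 28.85
position: [0.5482, 0.0751, 0.3408]
eef_rot: [0.0, 0.0, 1.0, 0.0]
ft_force: [0.3, -0.7, 0.6]
gripper_width: 0.948
grip_force: 0.0
```

```bash
python3 - <<'E'
from h import *
s=bot.read_state(); c=cam("wrist"); sc=cam("scene"); print(s["position"],s["t"])
g=cv2.cvtColor(c["image"],cv2.COLOR_BGR2GRAY)
for n,(x,y),D in (("a",(.606,-.137),37),("b",(.608,.1545),48),("c",(.6035,-.010),59),("d",(.599,.3007),69)):
    print(n,proj(c,[(x,y,.071)])[0].round(1)); lid(c,g,tuple(proj(c,[(x,y,.071)])[0].astype(int)),.071,D,(70,90))
cv2.imwrite("pics/w11.png",np.vstack([cv2.resize(c["image"][150:250,80:480],(800,200)),cv2.resize(sc["image"][175:265,210:370],(711,400))[:,:] if 0 else cv2.copyMakeBorder(cv2.resize(sc["image"][175:265,210:370],(711,400)),0,0,0,89,cv2.BORDER_CONSTANT)]))
E
```

```text
[0.54817239 0.07510697 0.34081818] 28.85
a [128.5 214.8]
70 ell [ 602.6 -130.9] [37.1 44.7] circ [ 603.3 -130.5] 44.3
90 ell [ 602.2 -130.7] [37.9 46.2] circ [ 602.4 -130.7] 46.0
b [333.3 216.1]
70 ell [606.3 154.7] [47.3 51.2] circ [606.2 155.1] 51.5
90 ell [606.1 154.7] [48.1 52.3] circ [605.5 155.8] 52.8
c [216.5 213.1]
70 ell [601.4  -6.6] [57.9 61.9] circ [601.5  -6.1] 62.0
90 ell [601.3  -6.5] [58.4 63.1] circ [601.2  -6. ] 63.4
d [435.3 209.7]
70 ell [596.4 297.5] [68.7 75.7] circ [595.8 297.7] 75.8
90 ell [596.3 297.4] [69.4 76.6] circ [595.7 297.7] 76.5
```

View pics/w11.png

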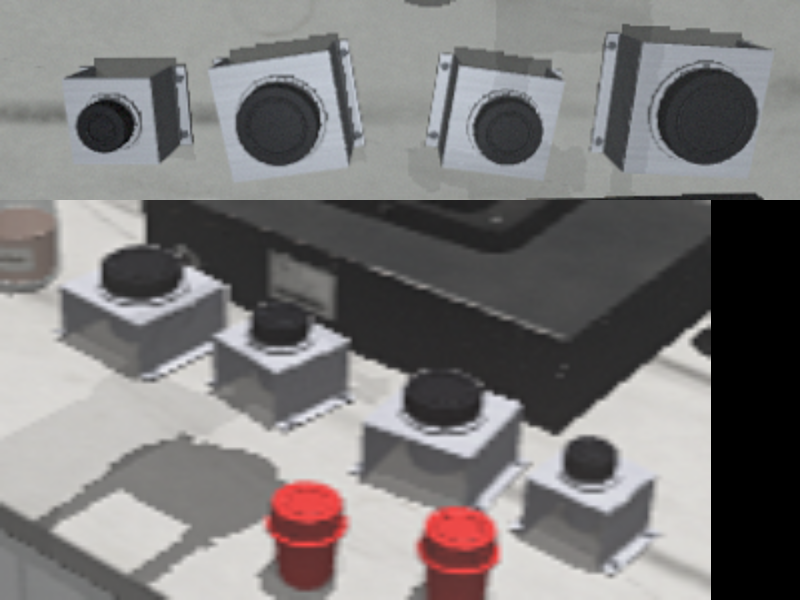

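All four pots sit level in their own stands, rims flush with the plates. The lid offsets that remain are the visible side walls leaning towards the camera.

```bash
python3 -c "
from bench import bot
print(bot.sign_off())"
```

```text
the job is handed in; nothing more can be done
None
```

All four pots now hang lid up in their matching stands, with rims level on the plates in the last camera check; the shakers were left alone, and I handed the job in at about 29 s (no verdict came back).

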